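Find the chest's key and fetch out the jars

ROBOT

A 7-joint arm with a two-finger parallel gripper is mounted at the origin on the work surface. World frame = base frame: x ahead of the robot, y to its left, z up, the work surface at z = 0. Lengths are in m, angles in rad, forces in N, time in s.
With the tool pointing down it reaches from about 0.425 to 0.975 m from the base axis. Payload 16.7 kg.
Tool frame: the origin (TCP) lies at the very end of the fingers, on their centre line; the grasp point (between the pads) lies 19 mm behind it; z points along the fingers, y is the direction in which the jaws open and shut (so a half turn about z gives the same grasp; the last joint's range is limited). The gripper opens to 85 mm and grips with 20 to 120 N. Pads are 22 mm wide; open, the fingers measure 114 mm over their backs; the gripper's body (76 mm by 85 mm) begins 54 mm behind the grasp point. The pads swing forward as they close: fully open they stand 13 mm farther back than shut.
Start: joints at [-1.369, 0.426, 0.074, 1.606, -0.034, 1.111, -0.067], TCP at [0.233, 0.634, 0.231] pointing down, gripper open.
Joint ranges: [-2.85, 2.85], [-0.5, 2.14], [-1.23, 1.37], [0.21, 2.46], [-1.02, 4.16], [0.16, 2.05], [-2.73, 2.73]. Speed limits (rad/s): [1.89, 1.89, 2.39, 2.39, 3.01, 3.01, 3.01].

INTERFACE

Orientations are given as [roll, pitch, yaw] about the fixed x, y, z axes, in that order (R = Rz(yaw) Ry(pitch) Rx(roll)).
In Python, from station import telemetry, vision, job_done gives the robot as it stands. The module is installed in compiled form; this text tells all that it offers.
- The arm moves only by the shell command python3 -m inch 'ROWS' [OPENING]. ROWS is JSON, a list of rows, each a list of 6 numbers: the shift along the world's x, y, z in mm, then the turn, a rotation vector about the world's x, y, z in rad. In form: [[x, y, z, rx, ry, rz], ...]. A call has 1 to 8 rows; each row shifts and turns the commanded pose from where the row before left it; what a row does not reach is not made up. A row lasts 1/8 s, in which the tool goes at most 62.5 mm and 10.7 degrees, less where a joint would pass 70% of its speed; a pose out of reach is approached as far as the arm can. A call is refused whole if a number of a shift passes 62.5 or a number of a turn 0.188, either way. A call with a gripper value outside its range is refused whole. OPENING is the closure, from -1 (fully open) to 1 (shut), so that 0 is half open, set as the call begins (- or left out, the last holds). The fingers move at their own pace and stop on an object; the grip force is fixed at half the most. Time passes only in rows, so rows that do not move let the fingers close. It gives the time, the measured TCP pose, the force and the opening at its end, in the units of the state.
- telemetry.state(): the state, without advancing time (a new reading comes with each control period).
- vision.capture(name): name is "scene" or "top" or "wrist"; returns a dict with "image" (420x560x3 uint8, blue, green, red), "mtx" (3x3 intrinsics, pixels), "T" (4x4, takes a point from camera to world coordinates). Camera axes: x right, y down, z forward; pixel columns grow to the right and rows downward; lengths in m; the calibration is good to about 2 mm. The wrist camera is an equidistant fisheye: a pixel r from the principal point sees the ray r / f radians off the axis. A picture is of the moment at which its call begins. There is no depth.
- job_done(): hands the job in, once; it reports no verdict.
The state is a dict: "clock": time; "joint_positions": joint angles; "qvel": joint speeds; "joint_torque": joint torques, N m; "ee_pos": TCP position; "tcp_rot": TCP orientation; "force": force on the tool from outside, world axes, zero at the start; "moment": the same for the moment, N m; "opening": finger opening in m.
Only numpy, scipy, OpenCV 4.12 (cv2) and the standard library are available. Lean on these libraries where they do the work, as an engineer would, in place of code of your own. Each camera call takes 0.05 s, during which the arm holds its last target. There are 200 camera calls.

TASK

One of the four keys in the key block opens the locked chest: try them in the lock until one turns it fully open (clockwise), leave that key in the lock and have the others standing in the key block. Then lift the lid off by its knob and lay it flat on the counter clear of the chest, and stand every jar from the chest upright on the dark wooden serving board, leaving the spatula, whisk, flour jar, mug and pastry ring where they are.

Things in the scene. Friction and masses are not known exactly. Their poses are not given: they have to be found in the camera images.
- chest: wooden chest fixed to the counter, 272 mm long (x), 140 wide (y); origin: centre of its underside. At its -x end, nearest the robot, a fixed lock deck 62 mm long, top 97 mm up. The rest is a compartment under the loose lid, 190 by 120 mm inside, centred at x = +31 mm, walls 10 mm thick and 85 high, floor 20 mm up; jars stand in it in a row along x, 54 mm apart.
- keyhole (a point): centre of the keyhole, in a chrome plate on top of the lock deck; axes as the chest's. A slot 33 mm (x) by 11 mm (y). A key goes straight down, broad side along x, until its collar rests on the deck, and turns clockwise seen from above. A hidden ward stops a wrong key after 0.2 to 0.3 rad: do not force it. The right one turns to 1.5 rad and more. A key comes out only when turned back.
- lock (a joint): angle of the lock's rotor (rad): 0 locked, growing clockwise seen from above to a stop at 1.5. It lags about 0.15 rad behind the key and stays where it is left (friction 0.04 N m). A wrong key moves it less than 0.3. Beyond 1.0 the lid is free; below 0.8 its cam holds the lid down. Which key fits changes from start to start.
- lid_knob (a point): centre of the dark knob (32 mm across, 22 high) amid the loose light wooden lid; axes as the lid's. Lid 207 mm long (x), 140 wide (y), 12 thick, 0.32 kg, plate's underside 33 mm below this point; battens reach 17 mm deeper into the chest (3 mm play), so lift it straight up over 20 mm first. This point is 118 mm above the counter on the chest, 50 mm when the lid lies on the counter.
- key_red_bow (a point): centre of the red bow of a key standing upright in the block. Bow 38 mm broad (key x), 10 thick (y), 44 high. Under it a collar 36 mm across, its underside 26 mm below this point, then a 15 mm shank and a bit 28 mm broad, 6 thick, tapered at its end 89 mm below this point. 120 g; a half turn about z makes no difference. This point is 106 mm above the counter in the block, 123 mm fully in the lock.
- key_yellow_bow (a point): centre of the yellow bow of a key standing upright in the block. Bow 38 mm broad (key x), 10 thick (y), 44 high. Under it a collar 36 mm across, its underside 26 mm below this point, then a 15 mm shank and a bit 28 mm broad, 6 thick, tapered at its end 89 mm below this point. 120 g; a half turn about z makes no difference. This point is 106 mm above the counter in the block, 123 mm fully in the lock.
- key_blue_bow (a point): centre of the blue bow of a key standing upright in the block. Bow 38 mm broad (key x), 10 thick (y), 44 high. Under it a collar 36 mm across, its underside 26 mm below this point, then a 15 mm shank and a bit 28 mm broad, 6 thick, tapered at its end 89 mm below this point. 120 g; a half turn about z makes no difference. This point is 106 mm above the counter in the block, 123 mm fully in the lock.
- key_green_bow (a point): centre of the green bow of a key standing upright in the block. Bow 38 mm broad (key x), 10 thick (y), 44 high. Under it a collar 36 mm across, its underside 26 mm below this point, then a 15 mm shank and a bit 28 mm broad, 6 thick, tapered at its end 89 mm below this point. 120 g; a half turn about z makes no difference. This point is 106 mm above the counter in the block, 123 mm fully in the lock.
- key_block: dark wooden key block fixed to the counter, 226 mm long (x), 56 wide (y), 80 high; origin: centre of its underside
- slot0 (a point): centre of the mouth of a key slot in the block's top, 38 mm along the block's x by 14 mm along y, 68 mm deep; a key stands in it with its broad side along x and its collar on the block's top. Any key may stand in any slot.
- slot1 (a point): centre of the mouth of a key slot in the block's top, 38 mm along the block's x by 14 mm along y, 68 mm deep; a key stands in it with its broad side along x and its collar on the block's top. Any key may stand in any slot.
- slot2 (a point): centre of the mouth of a key slot in the block's top, 38 mm along the block's x by 14 mm along y, 68 mm deep; a key stands in it with its broad side along x and its collar on the block's top. Any key may stand in any slot.
- slot3 (a point): centre of the mouth of a key slot in the block's top, 38 mm along the block's x by 14 mm along y, 68 mm deep; a key stands in it with its broad side along x and its collar on the block's top. Any key may stand in any slot.
- jar_a_mid (a point): centre (half-way up) of an amber jar with screw cap, 44 mm across, 60 high, about 0.12 kg, standing in the chest; z is its axis. Two or three of the jars a, b, c are there; the others are absent (None from the start). While the lid is on they are out of sight of the cameras.
- jar_b_mid (a point): centre (half-way up) of an amber jar with screw cap, 44 mm across, 60 high, about 0.12 kg, standing in the chest; z is its axis. Two or three of the jars a, b, c are there; the others are absent (None from the start). While the lid is on they are out of sight of the cameras.
- jar_c_mid (a point): centre (half-way up) of an amber jar with screw cap, 44 mm across, 60 high, about 0.12 kg, standing in the chest; z is its axis. Two or three of the jars a, b, c are there; the others are absent (None from the start). While the lid is on they are out of sight of the cameras.
- board: dark wooden serving board, loose on the counter, 240 mm long (x), 170 wide (y), 14 thick; origin: centre of its underside
- spatula: bystander: teal spatula, 270 mm long, lying on the counter; origin at or near its underside or middle
- whisk: bystander: steel whisk, 270 mm long, lying on the counter; origin at or near its underside or middle
- flour_jar: bystander: white ceramic flour jar, 100 mm across, 140 high; origin at or near its underside or middle
- mug: bystander: blue mug, 76 mm across, 85 high; origin at or near its underside or middle
- cutter: bystander: steel pastry ring, 72 mm across, 40 high; origin at or near its underside or middle
There are look-alikes about, which are no part of the job. Leave any purple look-alike of the part that bears lid_knob alone.

How it is judged:
By the outcome, as a careful person would: the job done as asked, in the order asked, and still so for the second after the job is handed in, with the robot touching nothing.
Of jar_a, jar_b, jar_c only 2 to 3 are there at a start; the rules pass over those that are not, and their reading is None.
At some moment in a run one of board, lid may be knocked a few centimetres aside while the robot is not near it.
It also fails if it takes over 210 s, if anything falls off the work surface, if the arm or the gripper's body presses on something with over 40 N, if the wrist force passes 120 N, or if a joint passes its speed limit or range.

## Working session

There is one attempt and no reset: what is moved stays moved. The work goes in short steps, Python scripts to look and compute and a shell command to move; the robot and the scene stay as the last step left them, time stands still between calls to the robot, and variables do not carry over. Pictures are saved under pics/ and viewed, about 12 in all and at most 16, crops included, and the job is handed in when it is done.

```bash
mkdir -p pics; ls
cat > h.py <<'E'
import numpy as np, cv2
from station import telemetry, vision
def cap(n,f=None):
    d=vision.capture(n)
    if f: cv2.imwrite('pics/'+f+'.png',d['image'])
    return d
def ray(d,u,v,fish=False):
    K=d['mtx'];x=(u-K[0,2])/K[0,0];y=(v-K[1,2])/K[1,1]
    if fish:
        r=np.hypot(x,y);s=np.sin(r)/max(r,1e-9);q=np.array([x*s,y*s,np.cos(r)])
    else: q=np.array([x,y,1.])
    return d['T'][:3,3],d['T'][:3,:3]@q
def onz(d,u,v,z,fish=False):
    o,q=ray(d,u,v,fish);return o+q*(z-o[2])/q[2]
E
python3 - <<'E'
from h import *
a=cap('scene','s0');b=cap('top','t0')
for d in(a,b):print(d['mtx'],d['T'].round(3))
print(telemetry.state())
E
```

```text
pics
[[412.74393723   0.         269.70477741]
 [  0.         412.74393723 210.25258488]
 [  0.           0.           1.        ]] [[ 0.204  0.544 -0.814  1.475]
 [ 0.979 -0.105  0.175 -0.212]
 [ 0.01  -0.833 -0.554  0.792]
 [ 0.     0.     0.     1.   ]]
[[425.80663745   0.         276.22011181]
 [  0.         425.80663745 211.85352984]
 [  0.           0.           1.        ]] [[ 5.500e-02 -9.780e-01  2.030e-01  1.890e-01]
 [-9.980e-01 -5.500e-02  7.000e-03  1.000e-03]
 [ 4.000e-03 -2.030e-01 -9.790e-01  1.522e+00]
 [ 0.000e+00  0.000e+00  0.000e+00  1.000e+00]]
{'clock': 0.1, 'joint_positions': array([-1.36847112,  0.4266754 ,  0.073826  ,  1.60656856, -0.0340919 ,
        1.11079092, -0.0670636 ]), 'qvel': array([-0.00020902, -0.00182583, -0.00102343, -0.00141791, -0.00051499,
        0.00067478, -0.00074651]), 'joint_torque': array([ 8.27657495e-03, -9.51533890e+01,  3.77182961e+00, -4.64395809e+01,
        1.97255902e-02,  6.64874780e-03,  1.96950680e-05]), 'ee_pos': array([0.23249374, 0.63329095, 0.23066457]), 'tcp_rot': array([-3.14041151e+00,  8.00265890e-05,  2.78979967e+00]), 'force': array([-0.49931735, -0.01011953, -0.45281049]), 'moment': array([-0.05358243,  0.03598008,  0.00048942]), 'opening': 0.0853163727659777}
```

View pics/s0.png

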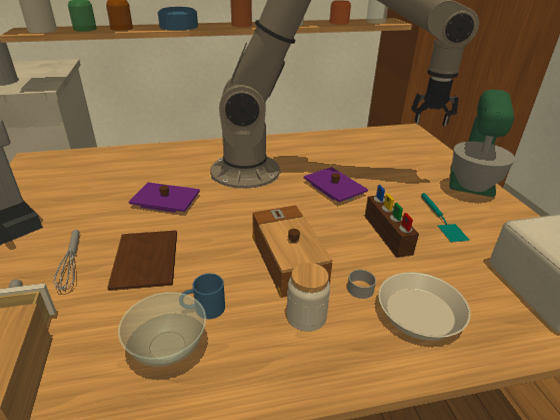

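View pics/t0.png

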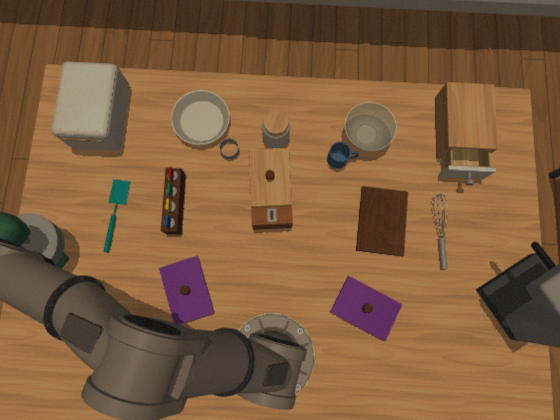

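The top view shows the chest at about (271,190) with its keyhole plate at (271,215). The key block is at (173,202), the board at (383,221), and the purple decoys are near the base. Next I'll measure these.

Run:
```python
from h import *
ims={n:cap(n) for n in('scene','top')}
rng={'red':[((0,190,120),(6,255,255)),((172,190,120),(180,255,255))],'yellow':[((23,150,120),(33,255,255))],'blue':[((108,150,100),(125,255,255))],'green':[((50,120,80),(75,255,255))]}
box={'top':(155,160,192,240),'scene':(360,175,420,260)}
c={}
for n,d in ims.items():
    h=cv2.cvtColor(d['image'],cv2.COLOR_BGR2HSV);x0,y0,x1,y1=box[n]
    for k,rs in rng.items():
        m=sum(cv2.inRange(h,*r) for r in rs)[y0:y1,x0:x1]
        q,l,s,ce=cv2.connectedComponentsWithStats(m)
        if q>1:
            i=1+s[1:,4].argmax();c[n,k]=ce[i]+[x0,y0];print(n,k,s[i,4],c[n,k].round(1))
def tri(k):
    A=[];b=[]
    for n,d in ims.items():
        o,q=ray(d,*c[n,k]);q/=np.linalg.norm(q);P=np.eye(3)-np.outer(q,q);A.append(P);b.append(P@o)
    p=np.linalg.lstsq(np.vstack(A),np.hstack(b),rcond=None)[0];return p
for k in rng:
    if ('top',k) in c:
        print(k,'top@.106',onz(ims['top'],*c['top',k],.112).round(4))
    if ('scene',k) in c: print('  scene@.106',onz(ims['scene'],*c['scene',k],.106).round(4))
    if ('top',k) in c and ('scene',k) in c: print('  tri',tri(k).round(4))
# board, knob, chest
t=ims['top']; 
for nm,p,z in [('knob',(270,175),.129),('keyh',(271.5,215),.097),('board',(383,221),.014)]: print(nm,onz(t,*p,z).round(3))
crop=cv2.resize(t['image'][100:270,140:420],None,fx=2.85,fy=2.85,interpolation=cv2.INTER_CUBIC);cv2.imwrite('pics/tc.png',crop)
```

```text
scene red 20 [407.8 215.8]
scene yellow 44 [390.3 201.2]
scene green 18 [398.5 206.2]
top red 17 [169.2 171. ]
top yellow 27 [167.  203.5]
top blue 6 [166.2 218.3]
top green 21 [168.  187.5]
red top@.106 [0.6037 0.3882 0.112 ]
  scene@.106 [0.5729 0.3998 0.106 ]
  tri [0.5991 0.3833 0.126 ]
yellow top@.106 [0.489  0.3836 0.112 ]
  scene@.106 [0.4877 0.3846 0.106 ]
  tri [0.4897 0.3841 0.1075]
blue top@.106 [0.4378 0.3807 0.112 ]
green top@.106 [0.5449 0.3859 0.112 ]
  scene@.106 [0.5188 0.3968 0.106 ]
  tri [0.542  0.3825 0.1227]
knob [0.604 0.04  0.129]
keyh [0.472 0.028 0.097]
board [ 0.489 -0.373  0.014]
```

View pics/tc.png

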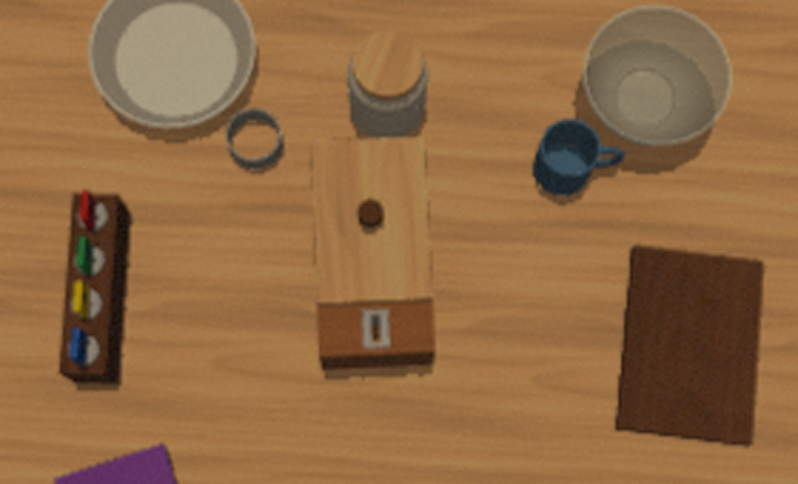

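```bash
python3 -m inch '[[30,-31,7,0,0,0.05],[30,-31,7,0,0,0.05],[30,-31,7,0,0,0.05],[30,-31,7,0,0,0.05],[30,-31,7,0,0,0.05],[30,-31,7,0,0,0.05],[30,-31,7,0,0,0.05],[30,-31,7,0,0,0.05]]'; python3 -m inch '[[0,0,0,0,0,0],[0,0,0,0,0,0]]'
python3 - <<'E'
from h import *
d=cap('wrist','w1');print(d['mtx'],d['T'].round(3));s=telemetry.state();print(s['ee_pos'],s['tcp_rot'],s['joint_positions'].round(2))
E
```

```text
clock: 1.2
ee_pos: [0.4734, 0.3844, 0.2875]
tcp_rot: [-3.142, -0.0, -3.092]
force: [-0.9, 0.3, -0.2]
opening: 0.0855
clock: 1.45
ee_pos: [0.4722, 0.3859, 0.2871]
tcp_rot: [3.142, -0.0, -3.094]
force: [-0.1, -0.2, 0.3]
opening: 0.0852
[[325.1922621    0.         277.36872062]
 [  0.         325.1922621  204.48421496]
 [  0.           0.           1.        ]] [[-0.047  0.949  0.313  0.393]
 [ 0.999  0.045  0.015  0.383]
 [ 0.     0.313 -0.95   0.428]
 [ 0.     0.     0.     1.   ]]
[0.47182933 0.38632354 0.28704591] [-3.14156580e+00 -5.77055736e-04 -3.09269341e+00] [-0.9   0.28  0.14  1.7  -0.04  1.17  0.87]
```

View pics/w1.png

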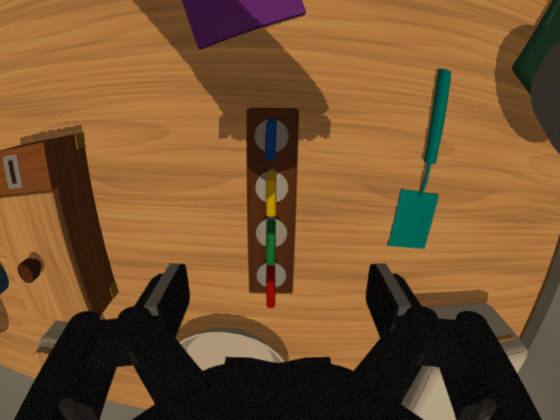

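The wrist view shows the keys' collars at (271,136), (271,187), (271,233) and (271,275), and the block outline at columns 247–298 and rows 108–293. The keyhole plate is at (12,172).

```bash
cat >> h.py <<'E'
RNG={'red':[((0,150,60),(6,255,255)),((172,150,60),(180,255,255))],'yellow':[((20,150,60),(35,255,255))],'blue':[((105,130,40),(128,255,255))],'green':[((45,120,40),(80,255,255))]}
def mask(d,k,box):
    x0,y0,x1,y1=box;h=cv2.cvtColor(d['image'],cv2.COLOR_BGR2HSV);m=np.zeros(h.shape[:2],np.uint8)
    m[y0:y1,x0:x1]=sum(cv2.inRange(h,*r) for r in RNG[k])[y0:y1,x0:x1];return m
E
python3 - <<'E'
from h import *
d=cap('wrist')
for k in RNG:
    m=mask(d,k,(235,100,310,320));ys,xs=np.nonzero(m);print(k,len(xs),xs.min(),xs.max(),ys.min(),ys.max(),
     'near edge(bottom)',onz(d,xs.mean(),ys.min()-.5,.084,1).round(4),'top far edge',onz(d,xs[ys>=ys.max()-3].mean(),ys.max()+.5,.128,1).round(4))
for p in[(271,136),(271,187),(271,233),(271,275)]:print('collar',onz(d,*p,.084,1).round(4))
for p in[(247,108),(298,108),(293,293),(250,293)]:print('corner',onz(d,*p,.08,1).round(4))
for n,p,z in [('keyhole',(12,172),.097),('deck c',(81,137),.097),('knob',(29,268),.125)]: print(n,onz(d,*p,z,1).round(4))
E
```

```text
red 341 265 274 266 307 near edge(bottom) [0.5836 0.383  0.084 ] top far edge [0.6141 0.3852 0.128 ]
yellow 445 265 275 172 217 near edge(bottom) [0.4687 0.3787 0.084 ] top far edge [0.5052 0.3813 0.128 ]
blue 386 264 275 119 160 near edge(bottom) [0.4114 0.376  0.084 ] top far edge [0.4484 0.3778 0.128 ]
green 378 265 274 220 264 near edge(bottom) [0.5242 0.3808 0.084 ] top far edge [0.5579 0.3828 0.128 ]
collar [0.43   0.3783 0.084 ]
collar [0.486  0.3808 0.084 ]
collar [0.5407 0.3831 0.084 ]
collar [0.5968 0.3854 0.084 ]
corner [0.4013 0.3515 0.08  ]
corner [0.3988 0.4054 0.08  ]
corner [0.6249 0.4145 0.08  ]
corner [0.6278 0.3597 0.08  ]
keyhole [0.4729 0.0294 0.097 ]
deck c [0.4306 0.1579 0.097 ]
knob [0.6    0.0537 0.125 ]
```

```bash
python3 -m inch '[[-14,-3,-15,0,0,0],[-14,-3,-25,0,0,0],[-14,-2,-25,0,0,0],[0,0,-40,0,0,0],[0,0,-40,0,0,0],[0,0,-30,0,0,0],[0,0,-20,0,0,0],[0,0,0,0,0,0]]'; python3 -m inch '[[0,0,0,0,0,0],[0,0,0,0,0,0],[0,0,0,0,0,0],[0,0,0,0,0,0],[0,0,0,0,0,0],[0,0,0,0,0,0]]' 1
python3 -m inch '[[0,0,10,0,0,0],[0,0,20,0,0,0],[0,0,30,0,0,0],[0,0,30,0,0,0],[0,0,30,0,0,0],[0,0,0,0,0,0]]'
python3 -m inch '[[5,-40,0,0,0,0],[5,-40,0,0,0,0],[6,-40,0,0,0,0],[6,-40,0,0,0,0],[6,-40,0,0,0,0],[6,-40,0,0,0,0],[6,-40,0,0,0,0],[0,0,0,0,0,0]]'
python3 - <<'E'
from h import *
d=cap('wrist','w2');s=telemetry.state();print(s['ee_pos'],s['tcp_rot'],s['joint_positions'].round(2))
E
```

```text
clock: 2.55
ee_pos: [0.4292, 0.3777, 0.0909]
tcp_rot: [-3.14, -0.002, -3.092]
force: [-0.3, 0.2, 1.0]
opening: 0.0854
clock: 3.3
ee_pos: [0.4307, 0.3777, 0.0927]
tcp_rot: [3.141, 0.0, -3.094]
force: [-1.1, -0.4, 6.2]
opening: 0.0093
clock: 4.05
ee_pos: [0.4314, 0.3783, 0.215]
tcp_rot: [3.139, 0.003, -3.094]
force: [0.7, 0.1, -1.6]
opening: 0.0092
clock: 5.05
ee_pos: [0.4705, 0.0946, 0.212]
tcp_rot: [-3.141, -0.001, -3.098]
force: [0.5, 0.9, -0.8]
opening: 0.0091
[0.47041266 0.09647839 0.21202942] [-3.14134945e+00 -5.44620779e-04 -3.09592174e+00] [-0.6   0.12  0.28  2.06 -0.04  0.96  1.33]
```

View pics/w2.png

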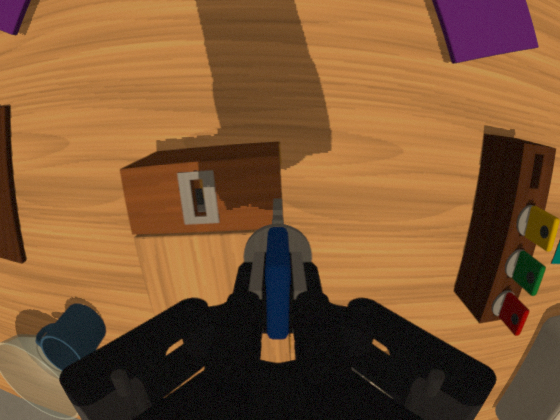

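The blue key is in hand, with its bit at about (278,210). The keyhole plate corners are roughly (178,174), (214,171), (218,221) and (182,224).

Run:
```python
from h import *
d=cap('wrist');h=cv2.cvtColor(d['image'],cv2.COLOR_BGR2HSV)
m=np.zeros(h.shape[:2],np.uint8);m[160:235,165:230]=cv2.inRange(h,(0,0,110),(180,60,255))[160:235,165:230]
c=max(cv2.findContours(m,0,2)[0],key=cv2.contourArea);P=np.array([onz(d,*p,.097,1)[:2] for p in c[:,0]])
r=cv2.minAreaRect((P*1e4).astype(np.float32));print('plate',np.array(r[0])/1e4,np.array(r[1])/1e4,r[2])
for p in[(198,197.5)]:print(onz(d,*p,.097,1))
a,b=onz(d,134,235,.097,1),onz(d,240,233,.097,1);print('seam',a,b,np.arctan2(-(a-b)[0],(a-b)[1]))
sl=np.zeros_like(m);sl[175:222,182:216]=cv2.inRange(h,(0,60,0),(180,255,255))[175:222,182:216]
c=max(cv2.findContours(sl,0,2)[0],key=cv2.contourArea);print(cv2.boundingRect(c))
P=np.array([onz(d,*p,.097,1)[:2] for p in c[:,0]]);r=cv2.minAreaRect((P*1e4).astype(np.float32));print('slot',np.array(r[0])/1e4,np.array(r[1])/1e4,r[2])
print('tip',onz(d,278,200,.136,1)); print(telemetry.state()['ee_pos'])
```

```text
plate [0.48745815 0.03967872] [0.0012159  0.00135443] 46.61014175415039
[0.47223801 0.03048216 0.097     ]
seam [ 0.51098914 -0.03326235  0.097     ] [0.50267372 0.06647864 0.097     ] -3.058414853659653
(182, 175, 34, 47)
slot [0.47330742 0.03026381] [0.02959127 0.04233849] 89.25341033935547
tip [0.45920281 0.09716532 0.136     ]
[0.47030186 0.09758372 0.21202351]
```

```bash
python3 -m inch '[[1,-25,0,0,0,0.02],[1,-25,0,0,0,0.017],[1,-17.6,-10,0,0,0],[0,0,-20,0,0,0],[0,0,0,0,0,0],[0,0,-8,0,0,0],[0,0,-8,0,0,0],[0,0,-8,0,0,0]]'; python3 -m inch '[[0,0,-8,0,0,0],[0,0,-6,0,0,0],[0,0,0,0,0,0]]'
python3 - <<'E'
from h import *
d=cap('wrist','w3');s=telemetry.state();print(s['ee_pos'],s['tcp_rot'],s['force'],s['moment'])
E
```

```text
clock: 6.15
ee_pos: [0.4749, 0.0302, 0.159]
tcp_rot: [3.142, 0.003, -3.056]
force: [2.9, -3.1, 2.5]
opening: 0.0093
clock: 6.52
ee_pos: [0.4733, 0.0294, 0.1436]
tcp_rot: [-3.141, -0.001, -3.057]
force: [1.1, -4.7, -3.4]
opening: 0.0092
[0.47326878 0.02938971 0.14366521] [-3.14056209e+00 -9.53552910e-04 -3.05662674e+00] [ 0.80499124 -6.24289679 -3.87456238] [-1.5153937  -0.25468415  0.06357426]
```

View pics/w3.png

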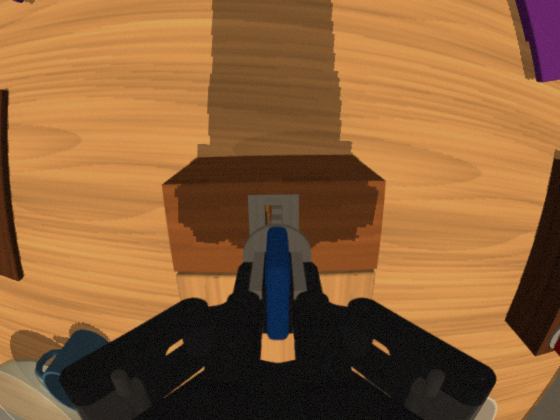

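The bit is in the slot, rubbing slightly with the force in −y. I'll shift to −y and go down.

```bash
python3 -m inch '[[0,-1,0,0,0,0],[0,0,-8,0,0,0],[0,0,-8,0,0,0],[0,0,0,0,0,0]]';  python3 -m inch '[[0,0,-8,0,0,0],[0,0,-6,0,0,0],[0,0,-4,0,0,0],[0,0,0,0,0,0]]'
```

```text
clock: 7.08
ee_pos: [0.4731, 0.0289, 0.1274]
tcp_rot: [-3.141, -0.001, -3.056]
force: [0.2, -2.0, -1.3]
opening: 0.0093
clock: 7.58
ee_pos: [0.4733, 0.0289, 0.1099]
tcp_rot: [-3.141, -0.001, -3.057]
force: [0.7, -4.2, -3.3]
opening: 0.0089
```

```bash
cat > m.py <<'E'
from station import telemetry as t
s=t.state();print('yaw %.3f Mz %.2f'%(s['tcp_rot'][2],s['moment'][2]),s['force'].round(1))
E
python3 m.py; python3 -m inch '[[0,0,0,0,0,-0.05],[0,0,0,0,0,-0.05],[0,0,0,0,0,-0.05],[0,0,0,0,0,0]]' >/dev/null;python3 m.py;python3 -m inch '[[0,0,0,0,0,-0.05],[0,0,0,0,0,0]]'>/dev/null;python3 m.py;python3 -m inch '[[0,0,0,0,0,-0.05],[0,0,0,0,0,0]]'>/dev/null;python3 m.py;python3 -m inch '[[0,0,0,0,0,-0.04],[0,0,0,0,0,0]]'>/dev/null;python3 m.py
```

```text
yaw -3.057 Mz -0.03 [ 0.7 -4.2 -3.3]
yaw 3.076 Mz 0.12 [ 0.5 -7.  -2.4]
yaw 3.026 Mz 0.12 [-0.1 -9.2 -0.9]
yaw 2.976 Mz 0.34 [ -1.5 -12.6  -1.2]
yaw 2.936 Mz 0.52 [ -2.1 -12.2  -0. ]
```

```bash
python3 -m inch '[[0,-1.5,0,0,0,0],[0,0,0,0,0,0]]' >/dev/null;python3 m.py;python3 -m inch '[[0,0,0,0,0,-0.05],[0,0,0,0,0,0]]'>/dev/null;python3 m.py
```

```text
yaw 2.937 Mz 0.58 [-2.5 -7.2 -0.9]
yaw 2.887 Mz 0.89 [-2.9 -7.8 -0.5]
```

Blue hits the ward. I'll turn it back, pull it out and return it to its slot.

```bash
python3 -m inch '[[0,0.5,0,0,0,0.1],[0,0.5,0,0,0,0.1],[0,0.5,0,0,0,0.1],[0,0,0,0,0,0.04],[0,0,0,0,0,0],[0,0,10,0,0,0]]';python3 m.py; python3 -m inch '[[0,0,15,0,0,0],[0,0,15,0,0,0],[0,0,20,0,0,0],[0,0,22,0,0,0],[0,0,20,0,0,0]]';python3 m.py
```

```text
clock: 10.07
ee_pos: [0.4731, 0.0289, 0.1202]
tcp_rot: [-3.141, -0.001, -3.058]
force: [-0.5, -3.3, -2.6]
opening: 0.0087
yaw -3.058 Mz 0.06 [-0.5 -3.3 -2.6]
clock: 10.7
ee_pos: [0.4739, 0.0296, 0.2143]
tcp_rot: [3.141, 0.001, -3.056]
force: [0.2, -0.2, -2.4]
opening: 0.0092
yaw -3.056 Mz 0.02 [ 0.2 -0.2 -2.4]
```

```bash
python3 -m inch '[[-5.6,44,0,0,0,-0.01],[-5,44,0,0,0,-0.01],[-6,44,0,0,0,-0.01],[-6,44,0,0,0,-0.007],[-5,44,0,0,0,0],[-5,43,0,0,0,0],[-5,43,0,0,0,0],[-5,42.8,0,0,0,0]]'; python3 -m inch '[[0,0,-20,0,0,0],[0,0,-35,0,0,0],[0,0,-20,0,0,0],[0,0,-20,0,0,0],[0,0,-15,0,0,0],[0,0,-7,0,0,0],[0,0,0,0,0,0]]'; python3 m.py
```

```text
clock: 11.7
ee_pos: [0.4305, 0.3799, 0.2138]
tcp_rot: [3.14, 0.001, -3.093]
force: [1.0, -0.1, -1.1]
opening: 0.0091
clock: 12.58
ee_pos: [0.431, 0.3779, 0.0954]
tcp_rot: [-3.141, -0.0, -3.094]
force: [0.9, 0.1, -0.4]
opening: 0.0093
yaw -3.094 Mz -0.04 [ 0.9  0.1 -0.4]
```

```bash
python3 -m inch '[[0,0,0,0,0,0],[0,0,0,0,0,0],[0,0,0,0,0,0],[0,0,0,0,0,0],[0,0,25,0,0,0],[0,0,35,0,0,0],[28,1.2,0,0,0,0],[28,1.2,0,0,0,0]]' -1;  python3 -m inch '[[0,0,-25,0,0,0],[0,0,-30,0,0,0],[0,0,-7.5,0,0,0],[0,0,0,0,0,0]]';python3 -m inch '[[0,0,0,0,0,0],[0,0,0,0,0,0],[0,0,0,0,0,0],[0,0,0,0,0,0],[0,0,0,0,0,0]]' 1
python3 -m inch '[[0,0,10,0,0,0],[0,0,20,0,0,0],[0,0,30,0,0,0],[0,0,30,0,0,0],[0,0,29,0,0,0],[0,0,0,0,0,0]]'
```

```text
clock: 13.58
ee_pos: [0.4877, 0.3806, 0.1561]
tcp_rot: [3.141, 0.001, -3.093]
force: [-0.2, 0.9, -0.0]
opening: 0.0853
clock: 14.08
ee_pos: [0.487, 0.3802, 0.0929]
tcp_rot: [-3.141, -0.0, -3.093]
force: [-0.1, 0.3, -0.0]
opening: 0.0854
clock: 14.7
ee_pos: [0.4871, 0.3803, 0.0931]
tcp_rot: [3.141, 0.0, -3.093]
force: [-0.6, -0.2, 4.5]
opening: 0.0092
clock: 15.45
ee_pos: [0.4879, 0.3809, 0.2145]
tcp_rot: [3.139, 0.003, -3.094]
force: [-0.5, -0.4, -1.6]
opening: 0.0094
```

```bash
python3 -m inch '[[-1.7,-44,0,0,0,0.01],[-1.7,-44,0,0,0,0.01],[-1.7,-44,0,0,0,0.01],[-1.7,-44,0,0,0,0.007],[-1.7,-44,0,0,0,0],[-1.7,-44,0,0,0,0],[-1.7,-44,0,0,0,0],[-1.8,-43.8,0,0,0,0]]'; python3 -m inch '[[0,0,-10,0,0,0],[0,0,-20,0,0,0],[0,0,0,0,0,0],[0,0,-8,0,0,0],[0,0,-10,0,0,0],[0,0,-10,0,0,0],[0,0,-10,0,0,0],[0,0,0,0,0,0]]'; python3 m.py
```

```text
clock: 16.45
ee_pos: [0.4726, 0.0269, 0.2114]
tcp_rot: [-3.141, -0.001, -3.056]
force: [1.3, -0.3, -1.2]
opening: 0.0097
clock: 17.45
ee_pos: [0.4728, 0.0283, 0.143]
tcp_rot: [-3.141, -0.002, -3.056]
force: [-0.3, -1.0, -1.7]
opening: 0.009
yaw -3.056 Mz -0.03 [-0.3 -1.  -1.7]
```

```bash
python3 -m inch '[[0,0,-10,0,0,0],[0,0,-10,0,0,0],[0,0,-8,0,0,0],[0,0,-5,0,0,0],[0,0,0,0,0,0]]'; python3 -m inch '[[0,0,0,0,0,-0.05],[0,0,0,0,0,-0.05],[0,0,0,0,0,-0.05],[0,0,0,0,0,0]]' >/dev/null;python3 m.py;python3 -m inch '[[0,0,0,0,0,-0.05],[0,0,0,0,0,0]]'>/dev/null;python3 m.py;python3 -m inch '[[0,0,0,0,0,-0.05],[0,0,0,0,0,0]]'>/dev/null;python3 m.py;python3 -m inch '[[0,0,0,0,0,-0.05],[0,0,0,0,0,0]]'>/dev/null;python3 m.py
```

```text
clock: 18.08
ee_pos: [0.4732, 0.0282, 0.1104]
tcp_rot: [-3.141, -0.001, -3.057]
force: [0.7, -1.4, -1.4]
opening: 0.0092
yaw 3.077 Mz 0.02 [-0.5 -2.5 -1.3]
yaw 3.028 Mz 0.04 [-0.6 -3.  -1. ]
yaw 2.978 Mz 0.00 [ 0.2 -3.4  0.4]
yaw 2.929 Mz 0.01 [ 0.5 -4.8 -1. ]
```

```bash
for i in 1; do python3 -m inch '[[0,0,0,0,0,-0.05],[0,0,0,0,0,-0.03],[0,0,0,0,0,0]]'>/dev/null;python3 m.py;python3 -m inch '[[0,0,0,0,0,-0.05],[0,0,0,0,0,-0.05],[0,0,0,0,0,0]]'>/dev/null;python3 m.py; done
```

```text
yaw 2.848 Mz 0.09 [ 0.6 -4.2 -1.2]
yaw 2.748 Mz 0.01 [ 0.7 -5.5 -0.6]
```

Yellow passes 0.48 rad freely. I'll continue to the stop.

```bash
python3 -m inch '[[0,-0.7,0,0,0,-0.1],[0,0,0,0,0,-0.1],[0,0,0,0,0,-0.1],[0,0,0,0,0,-0.1],[0,0,0,0,0,0]]'>/dev/null;python3 m.py;python3 -m inch '[[0,0,0,0,0,-0.1],[0,0,0,0,0,-0.1],[0,0,0,0,0,-0.1],[0,0,0,0,0,-0.1],[0,0,0,0,0,0]]'>/dev/null;python3 m.py;python3 -m inch '[[0,0,0,0,0,-0.1],[0,0,0,0,0,-0.1],[0,0,0,0,0,-0.05],[0,0,0,0,0,0]]'>/dev/null;python3 m.py;python3 -m inch '[[0,0,0,0,0,-0.07],[0,0,0,0,0,0]]'>/dev/null;python3 m.py;python3 -m inch '[[0,0,0,0,0,-0.05],[0,0,0,0,0,0]]'>/dev/null;python3 m.py
```

```text
yaw 2.349 Mz 0.03 [-0.2 -4.8 -0.3]
yaw 1.949 Mz 0.03 [-3.  -4.6 -1. ]
yaw 1.700 Mz -0.01 [-3.3 -4.6  0.3]
yaw 1.629 Mz -0.02 [-4.1 -4.7 -0.3]
yaw 1.580 Mz 0.05 [-4.6 -4.6  0.5]
```

```bash
python3 -m inch '[[0,0,0,0,0,-0.05],[0,0,0,0,0,0]]'>/dev/null;python3 m.py;python3 -m inch '[[0,0,0,0,0,-0.05],[0,0,0,0,0,0]]'>/dev/null;python3 m.py;python3 -m inch '[[0,0,0,0,0,-0.04],[0,0,0,0,0,0]]'>/dev/null;python3 m.py
python3 - <<'E'
from h import *
cap('wrist','w4');cap('top','t4')
t=cv2.imread('pics/t4.png');w=cv2.imread('pics/w4.png')
cv2.imwrite('pics/c4.png',np.hstack([cv2.resize(w[130:340,180:380],None,fx=2,fy=2),cv2.resize(t[130:250,230:330],None,fx=3.5,fy=3.5)]))
E
```

```text
yaw 1.530 Mz 0.30 [-5.3 -4.5  0.8]
yaw 1.481 Mz 0.72 [-4.7 -5.5  1.5]
yaw 1.441 Mz 1.05 [-5.8 -6.4  1.7]
```

View pics/c4.png

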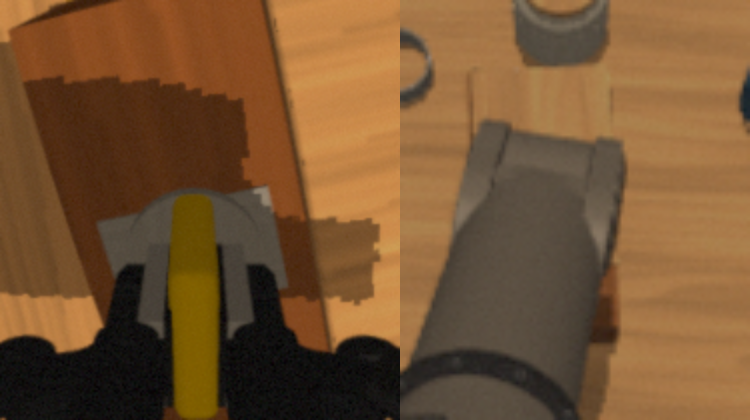

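The stop shows at about 1.68 rad, with the yellow key seated and its broad side across the chest. I'll ease off, release, and go above the lid.

```bash
python3 -m inch '[[0,0,0,0,0,0.06],[0,0,0,0,0,0]]'>/dev/null;python3 m.py; python3 -m inch '[[0,0,0,0,0,0],[0,0,0,0,0,0],[0,0,0,0,0,0],[0,0,0,0,0,0],[0,0,20,0,0,0],[0,0,40,0,0,0],[0,0,40,0,0,0]]' -1; python3 -m inch '[[10,1,10,0,0,0.18],[10,1,10,0,0,0.18],[10,1,10,0,0,0.18],[10,1,10,0,0,0.18],[10,1,0,0,0,0.18],[10,1,0,0,0,0.18],[10,1,0,0,0,0.18],[10,1,0,0,0,0.18]]';python3 -m inch '[[10,1,0,0,0,0.18],[0,0,0,0,0,0.1],[0,0,0,0,0,0],[0,0,0,0,0,0]]'
python3 - <<'E'
from h import *
d=cap('wrist','w5');s=telemetry.state();print(s['ee_pos'],s['tcp_rot'],s['joint_positions'].round(2));np.savez('w5',T=d['T'])
E
```

```text
yaw 1.502 Mz 0.60 [-4.6 -4.2  0.8]
clock: 24.3
ee_pos: [0.4731, 0.0275, 0.2118]
tcp_rot: [-3.141, 0.001, 1.497]
force: [1.0, 0.8, 0.1]
opening: 0.0855
clock: 25.3
ee_pos: [0.5536, 0.0358, 0.2507]
tcp_rot: [-3.142, -0.0, 2.943]
force: [0.0, 0.2, 0.4]
opening: 0.0855
clock: 25.8
ee_pos: [0.5632, 0.0367, 0.2508]
tcp_rot: [3.142, -0.0, -3.069]
force: [-0.4, -0.4, 0.1]
opening: 0.0856
[0.56317462 0.03674225 0.25080595] [ 3.14156224e+00 -9.10079912e-05 -3.06842188e+00] [-0.61  0.24  0.52  1.86 -0.14  1.07  1.6 ]
```

View pics/w5.png

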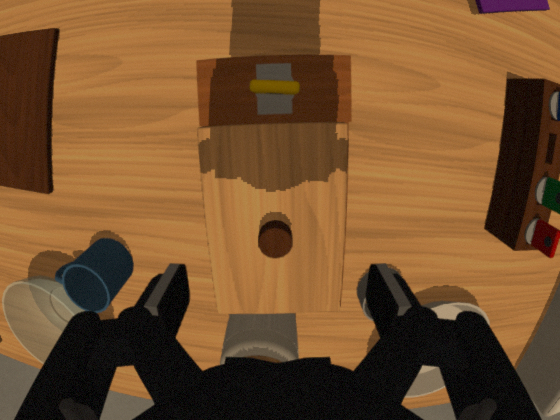

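The key stands turned about 90° at (275,87), and the knob is at (275,239).

Run:
```python
from h import *
d=cap('wrist');print('knob',onz(d,275,239,.118,1),onz(d,275,243,.129,1));print('key',onz(d,275,87,.145,1))
for p in[(198,124),(349,122),(341,311),(218,313)]:print('lid',onz(d,*p,.097,1).round(4))
print(onz(d,485,232,.08,1),telemetry.state()['ee_pos'])
```

```text
knob [0.60778155 0.03853462 0.118     ] [0.6067175  0.03853399 0.129     ]
key [0.47353301 0.02916369 0.145     ]
lid [ 0.5088 -0.0395  0.097 ]
lid [0.4971 0.0983 0.097 ]
lid [0.7027 0.12   0.097 ]
lid [ 0.7155 -0.0191  0.097 ]
[0.60346369 0.29401838 0.08      ] [0.56321185 0.03676333 0.25081536]
```

```bash
python3 -m inch '[[15,1,-20,0,0,0],[15,1,-20,0,0,0],[14,0,-20,0,0,0],[0,0,-30,0,0,0],[0,0,-30,0,0,0],[0,0,-20,0,0,0],[0,0,-9,0,0,0],[0,0,0,0,0,0]]'; python3 -m inch '[[0,0,0,0,0,0],[0,0,0,0,0,0],[0,0,0,0,0,0],[0,0,0,0,0,0],[0,0,0,0,0,0]]' 1; python3 -m inch '[[0,0,3,0,0,0],[0,0,5,0,0,0],[0,0,8,0,0,0],[0,0,10,0,0,0],[0,0,0,0,0,0]]';python3 m.py
```

```text
clock: 26.9
ee_pos: [0.6074, 0.0387, 0.1019]
tcp_rot: [-3.141, -0.0, -3.067]
force: [-0.0, 0.6, 1.0]
opening: 0.0849
clock: 27.52
ee_pos: [0.6076, 0.0388, 0.1026]
tcp_rot: [3.141, 0.001, -3.067]
force: [-2.4, -0.4, 8.7]
opening: 0.0303
clock: 28.15
ee_pos: [0.6079, 0.0388, 0.1289]
tcp_rot: [3.141, 0.002, -3.066]
force: [-0.0, 0.9, -3.0]
opening: 0.03
yaw -3.066 Mz 0.02 [-0.   0.9 -3. ]
```

```bash
python3 -m inch '[[0,0,20,0,0,0],[0,0,30,0,0,0],[0,5,30,0,0,0],[0,25,0,0,0,0],[-5,32,0,0,0,0],[-15,32,0,0,0,0],[-20,32,0,0,0,0],[-22,32,0,0,0,0]]'; python3 -m inch '[[-20,20,0,0,0,0],[-20,8,-10,0,0,0],[0,0,-25,0,0,0],[0,0,-35,0,0,0],[0,0,-35,0,0,0],[0,0,-35,0,0,0],[0,0,-20,0,0,0],[0,0,0,0,0,0]]';python3 -m inch '[[0,0,-8,0,0,0],[0,0,-3,0,0,0],[0,0,0,0,0,0]]'; python3 m.py
```

```text
clock: 29.15
ee_pos: [0.5448, 0.1975, 0.2089]
tcp_rot: [3.142, 0.001, -3.067]
force: [1.0, 0.3, -3.5]
opening: 0.0301
clock: 30.15
ee_pos: [0.5049, 0.2244, 0.0475]
tcp_rot: [-3.141, -0.002, -3.067]
force: [0.5, 0.8, -3.3]
opening: 0.0305
clock: 30.52
ee_pos: [0.5054, 0.2249, 0.0371]
tcp_rot: [3.141, 0.0, -3.066]
force: [-0.1, 0.3, -4.4]
opening: 0.0305
yaw -3.066 Mz -0.01 [-0.1  0.3 -4.4]
```

```bash
python3 -m inch '[[0,0,-2,0,0,0],[0,0,0,0,0,0]]'; python3 -m inch '[[0,0,0,0,0,0],[0,0,0,0,0,0],[0,0,0,0,0,0],[0,0,30,0,0,0],[0,0,50,0,0,0],[0,0,50,0,0,0],[0,-20,50,0,0,0],[10,-35,40,0,0,0]]' -0.4; python3 -m inch '[[15,-45,5,0,0,0],[15,-45,0,0,0,0],[10,-40,0,0,0,0],[0,0,0,0,0,0],[0,0,0,0,0,0]]'
python3 - <<'E'
from h import *
d=cap('wrist','w6');s=telemetry.state();print(s['ee_pos'],s['tcp_rot']);cap('top','t6')
E
```

```text
clock: 30.78
ee_pos: [0.5053, 0.2247, 0.0348]
tcp_rot: [-3.142, -0.0, -3.066]
force: [0.4, 0.3, -3.0]
opening: 0.0303
clock: 31.78
ee_pos: [0.5151, 0.1702, 0.2569]
tcp_rot: [3.14, 0.001, -3.064]
force: [0.5, 0.6, -0.1]
opening: 0.0599
clock: 32.4
ee_pos: [0.5552, 0.0402, 0.2597]
tcp_rot: [3.141, -0.0, -3.066]
force: [0.6, 0.3, -0.2]
opening: 0.0597
[0.55509634 0.04067051 0.25971457] [ 3.14132027e+00 -2.66840201e-04 -3.06543984e+00]
```

View pics/w6.png

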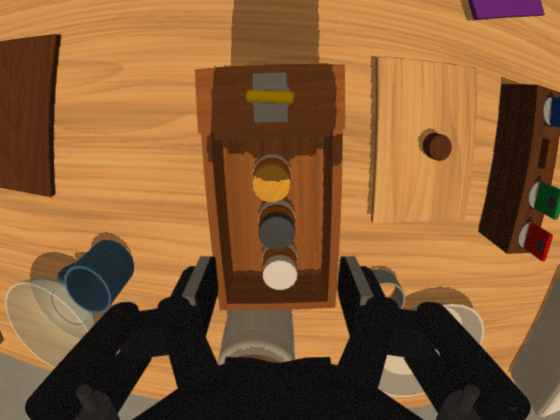

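The lid lies on the counter between the chest and the block. Three jars have their caps at (271,183), (276,230) and (280,272).

Run:
```python
from h import *
d=cap('wrist')
for p in[(271.5,183),(276.5,230.5),(280,272.5)]:print('jar',onz(d,*p,.08,1).round(4))
t=cap('top');h=cv2.cvtColor(t['image'],cv2.COLOR_BGR2HSV)
m=np.zeros(h.shape[:2],np.uint8);m[170:275,340:425]=cv2.inRange(h,(0,0,0),(180,255,105))[170:275,340:425]
m=cv2.morphologyEx(m,cv2.MORPH_OPEN,np.ones((5,5)));c=max(cv2.findContours(m,0,2)[0],key=cv2.contourArea)
b=cv2.boxPoints(cv2.minAreaRect(c));print(b);Q=np.array([onz(t,*p,.014) for p in b]);print(Q.round(4),Q.mean(0))
for i in range(4):print(np.linalg.norm(Q[i]-Q[i-1]))
print(telemetry.state()['ee_pos'])
```

```text
jar [0.5589 0.036  0.08  ]
jar [0.6108 0.045  0.08  ]
jar [0.6623 0.0529 0.08  ]
[[355.35178 251.77934]
 [360.82767 186.06898]
 [408.41385 190.0345 ]
 [402.93796 255.74486]]
[[ 0.3723 -0.2757  0.014 ]
 [ 0.6148 -0.2915  0.014 ]
 [ 0.6096 -0.4658  0.014 ]
 [ 0.3676 -0.4445  0.014 ]] [ 0.49106138 -0.36935867  0.014     ]
0.16883925775582417
0.2430342168328662
0.17430404605988792
0.2429334659919762
[0.55514696 0.04079479 0.2597442 ]
```

```bash
python3 -m inch '[[4,-4,-30,0,0,0],[0,0,-40,0,0,0],[0,0,-40,0,0,0],[0,0,-40,0,0,0],[0,0,-35,0,0,0],[0,0,-25,0,0,0],[0,0,-14,0,0,0],[0,0,0,0,0,0]]'; python3 -m inch '[[0,0,0,0,0,0],[0,0,0,0,0,0],[0,0,0,0,0,0],[0,0,0,0,0,0]]' 1; python3 -m inch '[[0,0,15,0,0,0],[0,0,30,0,0,0],[0,0,40,0,0,0],[0,0,40,0,0,0],[0,0,40,0,0,0],[0,0,0,0,0,0]]';python3 -m inch '[[-10,-30,0,0,0,-0.05],[-20,-45,0,0,0,-0.05],[-20,-50,0,0,0,-0.05],[-20,-50,0,0,0,-0.05],[-20,-50,0,0,0,-0.05],[-20,-45,0,0,0,-0.05],[0,0,0,0,0,0],[0,0,0,0,0,0]]'
cat > b.py <<'E'
from h import *
t=cap('top','tb');h=cv2.cvtColor(t['image'],cv2.COLOR_BGR2HSV)
m=np.zeros(h.shape[:2],np.uint8);m[170:275,340:425]=cv2.inRange(h,(0,90,0),(180,255,105))[170:275,340:425]
m=cv2.morphologyEx(m,cv2.MORPH_OPEN,np.ones((5,5)));c=max(cv2.findContours(m,0,2)[0],key=cv2.contourArea)
b=cv2.boxPoints(cv2.minAreaRect(c));Q=np.array([onz(t,*p,.014) for p in b]);print(Q.round(3).tolist(),Q.mean(0).round(4))
s=telemetry.state();print(s['ee_pos'],s['tcp_rot'][2],s['joint_positions'].round(2))
E
python3 b.py; python3 -c "from h import *;cap('wrist','w7')"
```

```text
clock: 33.6
ee_pos: [0.559, 0.0359, 0.0354]
tcp_rot: [-3.141, -0.001, -3.066]
force: [0.0, 0.0, 0.4]
opening: 0.0595
clock: 34.1
ee_pos: [0.5599, 0.0359, 0.0371]
tcp_rot: [3.141, 0.002, -3.066]
force: [-2.1, 0.1, 4.4]
opening: 0.0414
clock: 34.85
ee_pos: [0.5609, 0.0358, 0.2049]
tcp_rot: [3.14, 0.006, -3.067]
force: [0.2, -0.0, -1.9]
opening: 0.0413
clock: 35.85
ee_pos: [0.4485, -0.2345, 0.2006]
tcp_rot: [3.141, -0.001, 2.915]
force: [-0.5, 0.3, -1.5]
opening: 0.041
[[0.369, -0.351, 0.014], [0.536, -0.362, 0.014], [0.534, -0.457, 0.014], [0.368, -0.444, 0.014]] [ 0.4516 -0.4036  0.014 ]
[ 0.44901337 -0.23389421  0.2005619 ] 2.9168078603686216 [-0.31  0.23  0.77  2.04 -0.19  0.94  1.91]
```

View pics/w7.png

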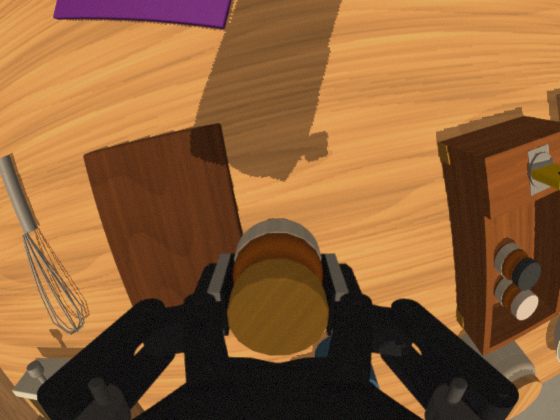

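The jar is held upright. The board's near corners are at (85,155) and (221,124).

Run:
```python
from h import *
d=cap('wrist');a=onz(d,85,155,.014,1);b=onz(d,221,124,.014,1);l=onz(d,133,303,.014,1);r=onz(d,243,230,.014,1);print(a,b,l,r)
y=(b-a)[:2]/np.linalg.norm((b-a)[:2]);x=np.array([y[1],-y[0]]);print(np.linalg.norm(b-a),x)
c=(a+b)[:2]/2+.12*x;print('c',c,[(c+k*x).round(4) for k in(-.07,0,.07)])
```

```text
[ 0.36953132 -0.44138448  0.014     ] [ 0.38109153 -0.27539036  0.014     ] [ 0.56863448 -0.45583182  0.014     ] [ 0.49757929 -0.28220966  0.014     ]
0.16639618003039108 [ 0.99758376 -0.06947401]
c [ 0.49502147 -0.3667243 ] [array([ 0.4252, -0.3619]), array([ 0.495 , -0.3667]), array([ 0.5649, -0.3716])]
```

```bash
python3 -m inch '[[-8,-40,0,0,0,-0.05],[-8,-45,0,0,0,-0.05],[-9,-43,-20,0,0,-0.05],[0,0,-40,0,0,0],[0,0,-40,0,0,0],[0,0,-35,0,0,0],[0,0,-20,0,0,0],[0,0,0,0,0,0]]'; python3 -m inch '[[0,0,-7,0,0,0],[0,0,-5,0,0,0],[0,0,-2,0,0,0],[0,0,0,0,0,0]]';python3 m.py
```

```text
clock: 37.0
ee_pos: [0.424, -0.3618, 0.045]
tcp_rot: [3.142, -0.002, 2.767]
force: [0.1, 0.0, -0.1]
opening: 0.0414
clock: 37.5
ee_pos: [0.4244, -0.3623, 0.0319]
tcp_rot: [-3.142, 0.0, 2.767]
force: [0.9, 0.4, -0.7]
opening: 0.0413
yaw 2.767 Mz -0.00 [ 0.9  0.4 -0.7]
```

```bash
python3 -m inch '[[0,0,-1,0,0,0],[0,0,0,0,0,0]]'; python3 -m inch '[[0,0,0,0,0,0],[0,0,0,0,0,0],[0,0,0,0,0,0],[0,0,30,0,0,0],[0,0,50,0,0,0],[0,0,50,0,0,0],[0,0,40,0,0,0]]' -0.4; python3 -m inch '[[21,45,0,0,0,0.05],[21,45,0,0,0,0.05],[21,45,0,0,0,0.05],[21,45,0,0,0,0.05],[21,45,0,0,0,0.05],[21,45,0,0,0,0.05],[21,45,0,0,0,0.05],[21,45,0,0,0,0.05]]'; python3 -m inch '[[19,46.5,0,0,0,0.05],[0,0,0,0,0,0],[0,0,0,0,0,0]]'
python3 - <<'E'
from h import *
d=cap('wrist','w8');s=telemetry.state();print(s['ee_pos'],s['tcp_rot']);t=cap('top','t8')
im=np.vstack([cv2.resize(d['image'],None,fx=.8,fy=.8),cv2.resize(t['image'][150:300,300:450],(448,264))[:264]]);cv2.imwrite('pics/c8.png',im)
E
```

```text
clock: 37.75
ee_pos: [0.4244, -0.3624, 0.0312]
tcp_rot: [3.141, 0.0, 2.767]
force: [-1.3, 1.7, 4.4]
opening: 0.041
clock: 38.62
ee_pos: [0.4243, -0.3625, 0.2027]
tcp_rot: [-3.141, 0.001, 2.767]
force: [1.2, 0.1, -1.2]
opening: 0.0596
clock: 39.62
ee_pos: [0.5928, -0.0007, 0.2009]
tcp_rot: [3.142, 0.0, -3.115]
force: [0.2, -1.6, 0.3]
opening: 0.0597
clock: 40.0
ee_pos: [0.611, 0.0437, 0.2006]
tcp_rot: [-3.141, -0.0, -3.067]
force: [0.1, -0.2, -0.5]
opening: 0.0597
[0.61097655 0.04314707 0.20077699] [-3.14114432e+00 -2.87407780e-04 -3.06780464e+00]
```

View pics/c8.png

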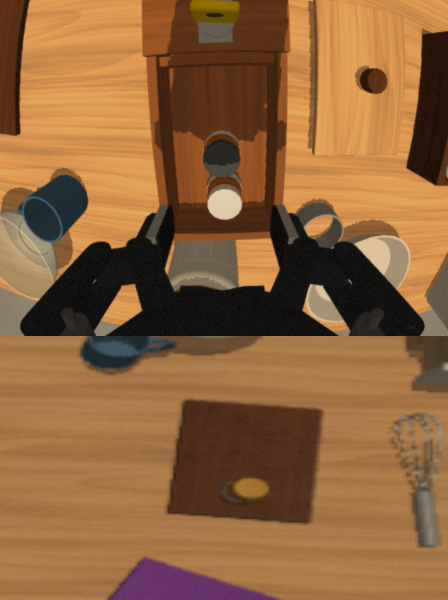

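The first jar stands on the board. The remaining caps are at about (277,194) and (281,254) in the wrist image.

```bash
python3 - <<'E'
from h import *
d=cap('wrist')
for p in[(277.5,194),(281,254)]:print('jar',onz(d,*p,.08,1).round(4))
E
python3 b.py
```

```text
jar [0.6087 0.0436 0.08  ]
jar [0.6646 0.0509 0.08  ]
[[0.373, -0.275, 0.014], [0.615, -0.292, 0.014], [0.609, -0.467, 0.014], [0.367, -0.444, 0.014]] [ 0.4911 -0.3697  0.014 ]
[0.61109422 0.04313509 0.20097207] -3.0681501867988437 [-0.64  0.4   0.61  1.81 -0.27  1.01  1.71]
```

```bash
python3 -m inch '[[-1.5,0,-40,0,0,0],[0,0,-40,0,0,0],[0,0,-40,0,0,0],[0,0,-30,0,0,0],[0,0,-15,0,0,0],[0,0,0,0,0,0]]'; python3 -m inch '[[0,0,0,0,0,0],[0,0,0,0,0,0],[0,0,0,0,0,0],[0,0,0,0,0,0]]' 1; python3 -m inch '[[0,0,15,0,0,0],[0,0,30,0,0,0],[0,0,40,0,0,0],[0,0,40,0,0,0],[0,0,40,0,0,0],[0,0,0,0,0,0]]';python3 -m inch '[[-13,-45,0,0,0,-0.05],[-13,-46,0,0,0,-0.05],[-13,-46,0,0,0,-0.05],[-13,-46,0,0,0,-0.05],[-13,-46,0,0,0,-0.05],[-13,-46,0,0,0,-0.05],[-13,-46,0,0,0,-0.05],[-13,-46,0,0,0,-0.05]]';python3 -m inch '[[-12.5,-44,0,0,0,-0.05],[0,0,0,0,0,0]]'; python3 -m inch '[[0,0,-40,0,0,0],[0,0,-40,0,0,0],[0,0,-40,0,0,0],[0,0,-30,0,0,0],[0,0,-12,0,0,0],[0,0,-6,0,0,0],[0,0,-2,0,0,0],[0,0,0,0,0,0]]'
```

```text
clock: 40.95
ee_pos: [0.61, 0.0433, 0.0358]
tcp_rot: [-3.141, 0.0, -3.068]
force: [-0.4, 0.1, 0.2]
opening: 0.0599
clock: 41.45
ee_pos: [0.6103, 0.044, 0.0369]
tcp_rot: [3.141, 0.001, -3.067]
force: [-1.8, -2.2, 6.2]
opening: 0.0416
clock: 42.2
ee_pos: [0.6113, 0.0442, 0.2049]
tcp_rot: [3.14, 0.006, -3.067]
force: [-0.1, -0.2, -1.4]
opening: 0.0414
clock: 43.2
ee_pos: [0.505, -0.3239, 0.2008]
tcp_rot: [3.141, -0.0, 2.815]
force: [1.5, 1.2, -0.4]
opening: 0.0411
clock: 43.45
ee_pos: [0.4909, -0.3703, 0.2009]
tcp_rot: [-3.14, -0.0, 2.761]
force: [-0.6, -0.3, -1.6]
opening: 0.0415
clock: 44.45
ee_pos: [0.4937, -0.367, 0.0316]
tcp_rot: [-3.142, 0.001, 2.767]
force: [-0.1, 0.5, -1.3]
opening: 0.0413
```

```bash
python3 -m inch '[[0,0,-1,0,0,0],[0,0,0,0,0,0]]' >/dev/null; python3 -m inch '[[0,0,0,0,0,0],[0,0,0,0,0,0],[0,0,0,0,0,0],[0,0,30,0,0,0],[0,0,50,0,0,0],[0,0,50,0,0,0],[0,0,41,0,0,0]]' -0.4; python3 -m inch '[[19,46,0,0,0,0.05],[19,46,0,0,0,0.05],[19,46,0,0,0,0.05],[19,46,0,0,0,0.05],[19,47,0,0,0,0.05],[19,47,0,0,0,0.05],[19,47,0,0,0,0.05],[19,47,0,0,0,0.05]]'; python3 -m inch '[[20,46.5,0,0,0,0.05],[0,0,0,0,0,0],[0,0,0,0,0,0]]'
python3 b.py
python3 - <<'E'
from h import *
d=cap('wrist','w9');h=cv2.cvtColor(d['image'],cv2.COLOR_BGR2HSV)
m=np.zeros(h.shape[:2],np.uint8);m[150:250,240:320]=cv2.inRange(h,(0,0,150),(180,60,255))[150:250,240:320]
q,l,s,c=cv2.connectedComponentsWithStats(m);i=1+s[1:,4].argmax();print(s[i],c[i],onz(d,*c[i],.08,1))
t=cv2.imread('pics/tb.png');cv2.imwrite('pics/c9.png',np.hstack([cv2.resize(d['image'],None,fx=.7,fy=.7),cv2.resize(t[150:300,300:450],(294,294))]))  if 0 else cv2.imwrite('pics/c9.png',np.hstack([cv2.resize(d['image'],(392,294)),cv2.resize(t[150:300,300:450],(294,294))]))
E
```

```text
clock: 45.58
ee_pos: [0.4933, -0.3669, 0.2028]
tcp_rot: [-3.141, 0.001, 2.767]
force: [-0.5, -0.1, 0.5]
opening: 0.0598
clock: 46.58
ee_pos: [0.6457, 0.0068, 0.2009]
tcp_rot: [3.142, 0.0, -3.115]
force: [1.7, -0.1, -0.1]
opening: 0.0597
clock: 46.95
ee_pos: [0.665, 0.0512, 0.2006]
tcp_rot: [-3.141, -0.001, -3.067]
force: [0.0, -0.5, 0.1]
opening: 0.06
[[0.373, -0.275, 0.014], [0.615, -0.292, 0.014], [0.609, -0.467, 0.014], [0.367, -0.444, 0.014]] [ 0.4911 -0.3697  0.014 ]
[0.66497913 0.05050986 0.20077358] -3.067916197872147 [-0.61  0.5   0.62  1.68 -0.32  1.06  1.75]
[258 204  34  10 135] [276.17777778 207.98518519] [0.67513552 0.0508982  0.08      ]
```

View pics/c9.png

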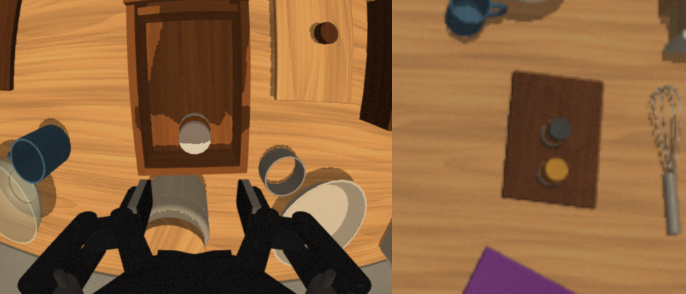

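Two jars stand on the board. The last cap is centred at about (279,197) in the full image, directly under the tool.

```bash
python3 -m inch '[[0,0,-40,0,0,0],[0,0,-40,0,0,0],[0,0,-40,0,0,0],[0,0,-30,0,0,0],[0,0,-15,0,0,0],[0,0,0,0,0,0]]'; python3 -m inch '[[0,0,0,0,0,0],[0,0,0,0,0,0],[0,0,0,0,0,0],[0,0,0,0,0,0]]' 1; python3 -m inch '[[0,0,15,0,0,0],[0,0,30,0,0,0],[0,0,40,0,0,0],[0,0,40,0,0,0],[0,0,40,0,0,0],[0,0,0,0,0,0]]';python3 -m inch '[[-11,-47,0,0,0,-0.05],[-11,-47,0,0,0,-0.05],[-11,-47,0,0,0,-0.05],[-11,-47,0,0,0,-0.05],[-11,-47,0,0,0,-0.05],[-12,-47,0,0,0,-0.05],[-12,-47,0,0,0,-0.05],[-12,-47,0,0,0,-0.05]]';python3 -m inch '[[-11,-47,0,0,0,-0.05],[0,0,0,0,0,0]]'; python3 -m inch '[[0,0,-40,0,0,0],[0,0,-40,0,0,0],[0,0,-40,0,0,0],[0,0,-30,0,0,0],[0,0,-12,0,0,0],[0,0,-6,0,0,0],[0,0,-2,0,0,0],[0,0,0,0,0,0]]'
```

```text
clock: 47.8
ee_pos: [0.6656, 0.0505, 0.0362]
tcp_rot: [-3.141, 0.0, -3.068]
force: [0.4, -0.1, 0.3]
opening: 0.0599
clock: 48.3
ee_pos: [0.6658, 0.0511, 0.037]
tcp_rot: [-3.141, 0.001, -3.067]
force: [-2.5, -1.8, 7.6]
opening: 0.0411
clock: 49.05
ee_pos: [0.6669, 0.0515, 0.2051]
tcp_rot: [3.141, 0.006, -3.067]
force: [-0.3, 0.9, -2.3]
opening: 0.0411
clock: 50.05
ee_pos: [0.5735, -0.3255, 0.2007]
tcp_rot: [3.141, -0.0, 2.815]
force: [0.0, -0.4, -1.6]
opening: 0.0412
clock: 50.3
ee_pos: [0.5606, -0.3755, 0.2008]
tcp_rot: [-3.14, -0.0, 2.76]
force: [-0.8, 0.5, -2.1]
opening: 0.0409
clock: 51.3
ee_pos: [0.5637, -0.3715, 0.0316]
tcp_rot: [-3.142, 0.001, 2.767]
force: [-0.0, -0.2, -0.8]
opening: 0.0414
```

```bash
python3 -m inch '[[0,0,-1,0,0,0],[0,0,0,0,0,0]]' >/dev/null; python3 -m inch '[[0,0,0,0,0,0],[0,0,0,0,0,0],[0,0,0,0,0,0],[0,0,30,0,0,0],[0,0,50,0,0,0],[0,0,50,0,0,0],[0,0,50,0,0,0],[0,0,40,0,0,0]]' -0.4; python3 -m inch '[[-10,45,5,0,0,0.05],[-10,45,0,0,0,0.05],[-10,45,0,0,0,0.05],[-10,45,0,0,0,0.05],[-10,45,0,0,0,0.05],[-10,45,0,0,0,0.05],[0,45,0,0,0,0.05],[0,45,0,0,0,0.05]]'; python3 -m inch '[[0,0,0,0,0,0],[0,0,0,0,0,0],[0,0,0,0,0,0],[0,0,0,0,0,0],[0,0,0,0,0,0],[0,0,0,0,0,0],[0,0,0,0,0,0],[0,0,0,0,0,0]]'
python3 - <<'E'
from h import *
s=cap('scene');t=cap('top','t10');w=cap('wrist')
cv2.imwrite('pics/c10.png',np.vstack([np.hstack([cv2.resize(s['image'][150:330,60:440],(480,227)),cv2.resize(w['image'],(303,227))]),cv2.resize(t['image'][80:330,90:460],(783,365),interpolation=cv2.INTER_AREA)[:365]]))
E
```

```text
clock: 52.55
ee_pos: [0.5633, -0.3715, 0.252]
tcp_rot: [-3.141, 0.001, 2.767]
force: [-0.7, 0.3, -1.1]
opening: 0.0602
clock: 53.55
ee_pos: [0.503, -0.0098, 0.2551]
tcp_rot: [3.141, 0.001, -3.115]
force: [0.9, -1.3, -0.1]
opening: 0.0597
clock: 54.55
ee_pos: [0.5033, -0.0113, 0.2548]
tcp_rot: [-3.142, -0.0, -3.116]
force: [0.6, -0.0, 0.5]
opening: 0.0601
```

View pics/c10.png

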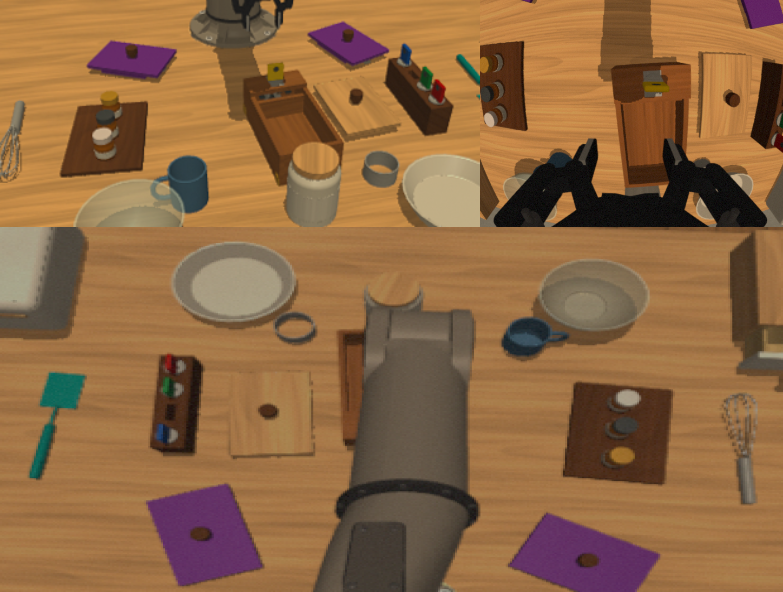

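The three jars stand on the board, the chest is empty, and the lid lies clear of it. Yellow is turned in the lock, and the other three keys stand in the block. I'm handing it in.

```bash
python3 -c "
from station import job_done;print(job_done())"
```

```text
the job is handed in; nothing more can be done
None
```

The job is done and handed in at about 55 s on the robot's clock, well inside the 210 s limit.

- **Keys:** The blue key stopped at the ward after about 0.25 rad, so I turned it back and returned it to its slot. The moment reached about 0.9 N m before I turned back. The yellow key turned freely to the stop at about 1.68 rad of key angle, and I left it in the lock. The red and green keys were never touched.
- **Lid:** I lifted it straight up by the knob and laid it flat on the counter between the chest and the key block.
- **Jars:** There were three, and all of them now stand on the serving board.

**Last checks:** The final pictures showed three jars upright on the board, an empty chest and the lid lying flat and clear. The yellow key was turned in the lock, the other three were upright in the block, and the bystanders appeared to be in place. The arm was clear of everything. I did not measure the bystanders' positions, and the rotor angle comes from the key angle and the rising moment at the stop, not a direct reading. No check failed. One mid-task board measurement from the top camera was wrong because the arm blocked the view, so I used the wrist camera instead.

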